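# Lid fit check with a spring gauge

### The arm

A 6-joint arm with a two-finger parallel gripper is mounted at the origin on the work surface. World frame = base frame: x ahead of the robot, y to its left, z up, the work surface at z = 0. Lengths are in m, angles in degrees, forces in N, time in s.
With the tool pointing down it reaches from about 0.25 to 0.725 m from the base axis. Payload 9.7 kg.
Tool frame: the origin (TCP) lies at the very end of the fingers, on their centre line; the grasp point (between the pads) lies 19 mm behind it; y points along the fingers, x is the direction in which the jaws open and shut, and the axes are right-handed (so a half turn about y gives the same grasp; the last joint's range is limited). The gripper opens to 85 mm and grips with 20 to 120 N. Pads are 22 mm wide; open, the fingers measure 114 mm over their backs; the gripper's body (76 mm by 85 mm) begins 54 mm behind the grasp point. The pads swing forward as they close: fully open they stand 13 mm farther back than shut.
Start: joints at [74.943, 4.979, 10.078, 95.1, 0, 90], TCP at [0.143, 0.531, 0.231] pointing down, gripper open.
Joint ranges: [-179.16, 179.16], [-48.56, 103.87], [-65.8, 70.77], [-126.05, 130.52], [-82.76, 87.17], [-180, 180]. Speed limits (degrees/s): [127.2, 127.2, 147.25, 180, 180, 180].

### API

Orientations are given as [roll, pitch, yaw] about the fixed x, y, z axes, in that order (R = Rz(yaw) Ry(pitch) Rx(roll)).
In Python, from workcell import bot gives the robot as it stands.
- The arm moves only by the shell command python3 -m jog 'ROWS' [FORCE]. ROWS is JSON, a list of rows, each a list of 7 numbers: the closure, from 0 (fully open) to 1 (shut), then the shift along the world's x, y, z in units of 25 mm (1.0 is 25 mm), then the turn, a rotation vector about the world's x, y, z in units of 5 degrees (1.0 is 5 degrees). A call has 1 to 5 rows; each row is the pose to reach, as a shift and turn from the pose commanded when the call began; what a row does not reach only later rows make up. A row lasts 1/10 s, in which the tool goes at most 50 mm and 8.59 degrees, less where a joint would pass 70% of its speed; a pose out of reach is approached as far as the arm can. A call with a gripper value outside its range is refused whole. The fingers move at their own pace and stop on an object; FORCE is the grip in N (left out, the last holds). Time passes only in rows, so rows that repeat a pose let the fingers close. It gives the time, the measured TCP pose, the force and the opening at its end, in the units of the state.
- bot.get_obs(): the state, without advancing time (a new reading comes with each control period).
- bot.camera(name): name is "scene" or "top"; returns (picture, depth): 400x640x3 uint8, red, green, blue; 400x640 float32, m along the optical axis (not along the pixel's ray), 0 where there is no reading.
- bot.camera_model(name): a dict with "fx", "fy", "cx", "cy" (pixels), "k1" (the pictures are not rectified: a ray, as slopes to the right and down, at radius r is drawn at 1 + k1 r^2 times it, then the intrinsics apply), "rvec" (rotation vector, rad) and "tvec" (3), from world to camera coordinates, as OpenCV has them. Camera axes: x right, y down, z forward; pixel columns grow to the right and rows downward; lengths in m; the calibration is good to about 2 mm. A picture is of the moment at which its call begins. camera_model takes no time and is no camera call.
- bot.job_done(): hands the job in, once; it reports no verdict.
Trained networks look in the newest picture that a camera, given by its name, has taken for a name from the list of things; names that differ only in an ending like _2 or _b are one class to them, and where a whole thing is asked for, a point or a joint stands for the part that bears it (a point fixed in the world has none). Each returns a list of dicts, best first, with "conf" (0 to 1); they miss things now and then, are a little off and sometimes report something else, mostly with a low value. They report only what shows in the picture. A call takes as long as a camera call. They do not tell look-alikes from the thing itself.
- bot.regions_of(camera, label): "pixels" (400x640 bool, what is visible of it) and "point" ([row, column] in pixels, amid what is visible of it).
The state is a dict: "time": time; "q": joint angles; "qd": joint speeds; "joint_efforts": joint torques, N m; "ee_pos": TCP position; "tcp_rot": TCP orientation; "wrist_force": force on the tool from outside, world axes, zero at the start; "torque": the same for the moment, N m; "opening": finger opening in m.
Only numpy, scipy, OpenCV 4.12 (cv2) and the standard library are available. Lean on these libraries where they do the work, as an engineer would, in place of code of your own. Each camera call takes 0.05 s, during which the arm holds its last target. There are 200 camera calls.

### The job

Check how the lid fits the storage jar: lift the lid off the plaster disc by its knob, set it gently on the large open jar so that it sits seated and level, and let go of it. Then draw the spring-tipped pressure gauge out of its wooden block and, holding it upright, press its tip lightly down inside the small ring marked on top of the lid until the sprung tip is pushed about half-way in. Finish holding the gauge pressed there, with the lid still seated, and leave the other things on the table where they are.

Things in the scene. Friction and masses are not known exactly. Their poses are not given: they have to be found in the camera images.
- jar_rim (a point): Centre of the mouth, at rim height, of the large open bisque (unglazed, cream) jar: 88 mm high, 120 mm across its belly, rim 108 mm across outside, wall 9 mm, so the mouth is 90 mm wide. It is loose, 0.7 to 1 kg, and stands on the table; z is up.
- lid_knob (a point): Centre (half-way up) of the lid's knob, an upright cylinder 28 mm across and 32 mm tall. The bisque lid, 0.17 to 0.35 kg, lies right way up on a fixed plaster disc 160 mm across and 18 mm thick: under the knob a flat round flange 116 mm across and 8 mm thick, its top 16 mm below this point, and under that a plug 84 mm across and 10 mm deep that goes into the jar's mouth. z is up, x points from the knob towards the marked ring.
- lid_seat (a point): Centre of the flange's underside on the lid's axis, 24 mm below lid_knob: the face that rests on the jar's rim (it coincides with jar_rim when seated). z is up through the knob.
- lid_spot (a point): Centre of the marked ring, a thin dark line 23 mm across on the flange's top face, 37 mm from the lid's axis along the lid's x; the face is flat there.
- gauge_grip (a point): Middle of the upper grip part of the pressure gauge, 118 mm above its tip. The gauge (150 mm long, 0.15 kg, bare metal) is, from the top: a square grip 24 x 24 mm and 74 mm long (from 32 mm above this point to 42 mm below; its flats face the x and y axes), a collar 34 mm across and 6 mm thick, a round barrel 18 mm across and 48 mm long, and the sprung tip, a flat-ended pin 8 mm across that stands out 22 mm. z is up along the gauge.
- gauge_tip (a point): End face of the gauge's sprung tip, on the gauge's axis, 118 mm below gauge_grip when not pressed.
- plunger (a joint): How far the sprung tip is pushed in, m: 0 free, 0.015 fully in. The spring gives 1 N at the start and 250 N/m beyond, so about 2.9 N half-way in and 4.75 N fully in.
- stand: Fixed wooden block, 90 x 90 mm and 78 mm high, origin at the centre of its underside. The gauge hangs upright by its collar in the 22 mm hole through the block's middle: its tip is 8 mm above the table, and it comes out straight upward after about 75 mm.
- bat: The fixed plaster disc on which the lid lies at the start, 160 mm across, 18 mm thick; origin at the centre of its underside.
- small_pot: Bystander: small open bisque pot, 72 mm across and 60 mm high, too small for the lid; origin under its centre.
- mug: Bystander: white glazed mug, 80 mm across and 90 mm high; origin under its centre.
- rib: Bystander: flat wooden shaping rib, 95 x 50 x 7 mm; origin under its centre.
- brush: Bystander: brush lying on the table along its x axis.
- glaze_jar: Bystander: screw-capped jar, 60 mm across and 80 mm high; origin under its centre.
- glaze_bottle: Bystander: bottle, 48 mm across and 110 mm high; origin under its centre.
- dowel: Bystander: lying wooden dowel, 18 mm across and 70 mm long.
There are look-alikes about, which are no part of the job. What is shaped like the part that bears gauge_grip but blue, orange or red is not meant.

How it is judged:
By the outcome, as a careful person would: the job done as asked, in the order asked, and still so for the second after the job is handed in, while the arm keeps its last pose, push and grip.
It also fails if it takes over 67 s, if anything falls off the work surface, if the arm or the gripper's body presses on something with over 40 N, if the wrist force passes 120 N, or if a joint passes its speed limit or range.

## Working session

There is one attempt and no reset: what is moved stays moved. The work goes in short steps, Python scripts to look and compute and a shell command to move; the robot and the scene stay as the last step left them, time stands still between calls to the robot, and variables do not carry over. Pictures are saved under pics/ and viewed, about 8 in all and at most 12, crops included, and the job is handed in when it is done.

```bash
mkdir -p pics; ls
cat > h.py <<'E'
import numpy as np, cv2, json
from workcell import bot
def cam(n):
    p,d=bot.camera(n); return p,d
def cloud(n,d):
    m=bot.camera_model(n); R=cv2.Rodrigues(np.array(m["rvec"],float))[0]; t=np.array(m["tvec"],float)
    K=np.array([[m["fx"],0,m["cx"]],[0,m["fy"],m["cy"]],[0,0,1.]])
    v,u=np.mgrid[0:400,0:640]
    pt=np.stack([u.ravel(),v.ravel()],1).astype(np.float64)[:,None]
    xy=cv2.undistortPoints(pt,K,np.array([m["k1"],0,0,0.]))[:,0].reshape(400,640,2)
    P=np.dstack([xy*d[...,None],d])
    return (P-t)@R   # world
def save(n,p): cv2.imwrite("pics/"+n+".png",p[...,::-1])
E
python3 - <<'E'
from h import *
print(bot.get_obs())
im=[]
for n in("scene","top"):
    p,d=cam(n); im.append(p); W=cloud(n,d)
    m=bot.camera_model(n);R=cv2.Rodrigues(np.array(m["rvec"]))[0];print(n,"cam at",-R.T@np.array(m["tvec"]), "axis",R[2])
    for l in("jar_rim","lid_knob","gauge_grip","stand","bat","small_pot","mug"):
        for r in bot.regions_of(n,l)[:3]:
            k=r["pixels"]&(d>0); q=W[k]
            if len(q)==0: continue
            print(n,l,round(r["conf"],2),r["point"],len(q),"med",np.median(q,0).round(3),"lo",np.percentile(q,2,0).round(3),"hi",np.percentile(q,98,0).round(3))
    save(n+"0",p)
E
```

```text
pics
{'time': 0.0, 'q': array([ 7.49422115e+01,  5.01035522e+00,  1.00344566e+01,  9.50996557e+01,
       -1.35305124e-03,  8.99988575e+01]), 'qd': array([ 0.00758963, -0.07033768,  0.10372966, -0.10589106,  0.07457742,
        0.02275325]), 'joint_efforts': array([ 1.74159097e-03, -5.20397329e+01,  4.64797175e+01,  1.67126663e-02,
        1.06026819e-04, -1.07634204e-05]), 'ee_pos': array([0.1428327 , 0.5308905 , 0.23059024]), 'tcp_rot': array([-9.00013515e+01,  7.55543757e-02,  7.49433540e+01]), 'wrist_force': array([-0.00490254,  0.53718524,  0.1662728 ]), 'torque': array([-0.00445173,  0.00304553,  0.01588702]), 'opening': 0.08532148107480222}
scene cam at [ 1.12308608 -0.27592586  0.77201614] axis [-0.58242817  0.32467213 -0.74522844]
scene jar_rim 0.83 [216.7, 307.3] 2146 med [ 0.586 -0.03   0.054] lo [ 0.537 -0.086 -0.   ] hi [0.647 0.024 0.089]
scene lid_knob 0.62 [223.0, 426.3] 784 med [0.738 0.214 0.036] lo [0.711 0.177 0.002] hi [0.776 0.243 0.06 ]
scene lid_knob 0.6 [216.8, 215.1] 1293 med [ 0.456 -0.227  0.035] lo [ 0.396 -0.278  0.029] hi [ 0.501 -0.175  0.067]
scene li
[... 1821 characters left out ...]
.469 0.256 0.014] hi [0.557 0.347 0.083]
top bat 0.86 [228.0, 425.9] 1184 med [ 0.46  -0.236  0.018] lo [ 0.376 -0.306  0.007] hi [ 0.523 -0.155  0.023]
top small_pot 0.75 [249.5, 414.8] 1409 med [ 0.445 -0.223  0.036] lo [ 0.391 -0.277  0.03 ] hi [ 0.497 -0.172  0.068]
top small_pot 0.69 [223.1, 174.6] 373 med [0.501 0.434 0.075] lo [0.479 0.42  0.012] hi [0.524 0.456 0.112]
top small_pot 0.57 [139.4, 262.6] 551 med [0.748 0.214 0.02 ] lo [0.708 0.178 0.001] hi [0.772 0.242 0.063]
top mug 0.73 [134.2, 400.1] 1024 med [ 0.758 -0.183  0.031] lo [ 0.716 -0.219 -0.002] hi [ 0.792 -0.12   0.092]
top mug 0.71 [162.3, 175.1] 773 med [0.678 0.453 0.019] lo [0.643 0.342 0.007] hi [0.719 0.523 0.024]
```

Run:
```python
import cv2,numpy as np
a=cv2.imread("pics/top0.png")[100:290,130:480]; a=cv2.resize(a,(700,380))
b=cv2.imread("pics/scene0.png")[100:250,160:460]
cv2.imwrite("pics/v1.png",a); cv2.imwrite("pics/v2.png",cv2.resize(b,(800,400)))
```

```text
(no output)
```

View pics/v1.png

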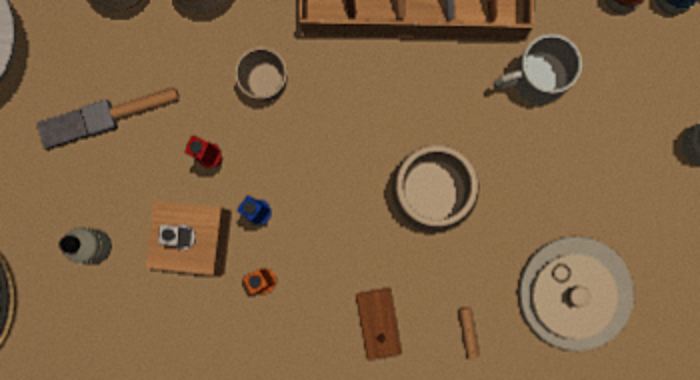

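View pics/v2.png

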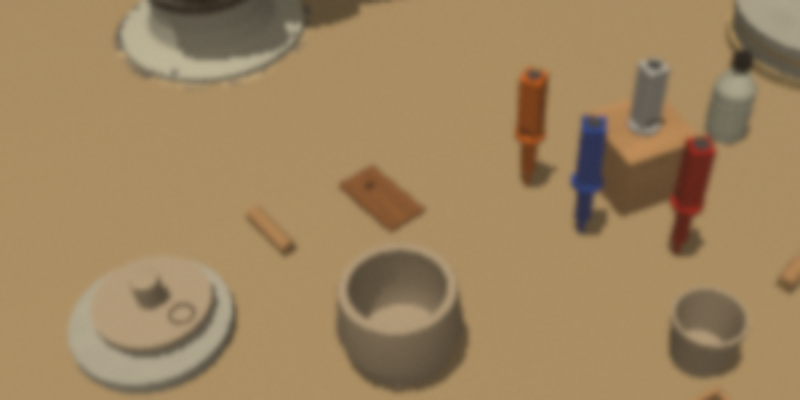

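The top view shows the lid on the disc at about (415,248) full-image px with its ring up-left of the knob. The jar is at (350,197). The bare-metal gauge is in the block at (217,218), and the blue, red and orange look-alikes stand round the block. Next I'll fit circles.

```bash
cat >> h.py <<'E'
from scipy.optimize import least_squares
def circ(P,r0=None):
    c=P.mean(0)
    f=lambda a: np.hypot(P[:,0]-a[0],P[:,1]-a[1])-(a[2] if r0 is None else r0)
    s=least_squares(f,[*c,.05],loss="soft_l1",f_scale=.002); return s.x
def near(W,d,x,y,r,z0,z1):
    return (d>0)&(np.hypot(W[...,0]-x,W[...,1]-y)<r)&(W[...,2]>z0)&(W[...,2]<z1)
def boundary(k,W):
    u=k.astype(np.uint8); e=u-cv2.erode(u,np.ones((3,3),np.uint8)); return W[e>0]
E
python3 - <<'E'
from h import *
for n in("top","scene"):
    p,d=cam(n); W=cloud(n,d)
    k=near(W,d,.587,-.03,.08,.082,.094)
    q=W[k]; print(n,"jar n",len(q),"z",np.median(q[:,2]).round(4),"c(mid wall .0495)",circ(q[:,:2],.0495)[:2].round(4),circ(q[:,:2]).round(4))
    k=near(W,d,.446,-.223,.09,.029,.043); k2=near(W,d,.446,-.223,.09,.029,.08)
    c,_=cv2.findContours(k2.astype(np.uint8),cv2.RETR_EXTERNAL,cv2.CHAIN_APPROX_NONE); c=max(c,key=len)[:,0]
    b=W[c[:,1],c[:,0]]; b=b[b[:,2]<.045]
    print("flange edge",circ(b[:,:2],.058)[:2].round(4),circ(b[:,:2]).round(4),"z",np.median(W[k][:,2]).round(4))
    k=near(W,d,.446,-.223,.05,.062,.075); print("knob top",k.sum(),W[k].mean(0).round(4))
    g=cv2.cvtColor(p,cv2.COLOR_RGB2GRAY); kf=near(W,d,.446,-.223,.05,.030,.042)
    t=np.percentile(g[kf],12); q=W[kf&(g<t)];gg=g[kf&(g<t)]
    print("dark",np.c_[q[:,:2].round(3),gg].tolist()[::max(1,len(q)//45)])
    k=near(W,d,.513,.293,.03,.15,.17); q=W[k]; print("gauge top",k.sum(),q.mean(0).round(4),cv2.minAreaRect(q[:,:2].astype(np.float32)))
    k=near(W,d,.513,.295,.08,.07,.082); q=W[k];
    print("stand rect",cv2.minAreaRect(q[:,:2].astype(np.float32)))
    for nm,x,y in(("red",.622,.269),("blue",.549,.201),("or",.48,.19)):
        k=near(W,d,x,y,.05,.14,.17); print(nm,k.sum(),W[k].mean(0).round(3))
E
```

```text
top jar n 410 z 0.0877 c(mid wall .0495) [ 0.5883 -0.0304] [ 0.5883 -0.0304  0.0498]
flange edge [ 0.4453 -0.2251] [ 0.4453 -0.225   0.0567] z 0.036
knob top 83 [ 0.445  -0.2248  0.0679]
dark [[0.491, -0.203, 123.0], [0.491, -0.208, 142.0], [0.489, -0.201, 53.0], [0.489, -0.207, 89.0], [0.489, -0.213, 138.0], [0.486, -0.201, 119.0], [0.486, -0.206, 119.0], [0.486, -0.212, 69.0], [0.483, -0.193, 111.0], [0.483, -0.2, 130.0], [0.483, -0.215, 58.0], [0.48, -0.191, 134.0], [0.48, -0.196, 113.0], [0.481, -0.218, 106.0], [0.478, -0.193, 30.0], [0.478, -0.215, 94.0], [0.475, -0.191, 134.0], [0.475, -0.196, 112.0], [0.475, -0.215, 63.0], [0.472, -0.193, 89.0], [0.472, -0.199, 140.0], [0.472, -0.216, 61.0], [0.469, -0.199, 70.0], [0.47, -0.204, 141.0], [0.47, -0.21, 110.0], [0.47, -0.215, 112.0], [0.467, -0.202, 81.0], [0.467, -0.208, 76.0], [0.467, -0.212, 100.0], [0.464, -0.201, 122.0], [0.464, -0.207, 106.0], [0.462, -0.223, 132.0], [0.462, -0.229, 141.0], [0.459, -0.219, 119.0], [0.459, -0.223, 56.0], [0.459, -0.229, 118.0], [0.459, -0.234, 140.0], [0.459, -0.24, 141.0], [0.456, -0.216, 3
[... 1672 characters left out ...]
[0.47, -0.213, 124.0], [0.478, -0.197, 134.0], [0.482, -0.193, 136.0], [0.473, -0.214, 130.0], [0.485, -0.196, 124.0], [0.474, -0.217, 127.0], [0.483, -0.199, 132.0], [0.476, -0.218, 130.0], [0.486, -0.203, 134.0], [0.488, -0.198, 135.0], [0.486, -0.213, 129.0], [0.487, -0.208, 132.0], [0.489, -0.204, 129.0], [0.486, -0.216, 135.0], [0.489, -0.212, 130.0]]
gauge top 63 [0.5195 0.3011 0.1554] ((0.5185893774032593, 0.30281639099121094), (0.024086041375994682, 0.023966385051608086), 83.04334259033203)
stand rect ((0.5159378051757812, 0.3036668598651886), (0.09016748517751694, 0.0923919603228569), 83.64811706542969)
red 82 [0.631 0.271 0.147]
blue 84 [0.554 0.204 0.148]
or 61 [0.464 0.194 0.147]
```

```bash
R='x'
python3 -m jog '[[0,0.6,-1.5,0,0,0,-0.75],[0,1.2,-3,0,0,0,-1.5],[0,1.8,-4.5,0,0,0,-2.25],[0,2.4,-6,0,0,0,-3],[0,3,-7.5,0,0,0,-3.75]]'
python3 -m jog '[[0,0.6,-1.5,0,0,0,-0.75],[0,1.2,-3,0,0,0,-1.5],[0,1.8,-4.5,0,0,0,-2.25],[0,2.4,-6,0,0,0,-3],[0,3,-7.5,0,0,0,-3.75]]'
python3 -m jog '[[0,0.6,-1.5,0,0,0,-0.75],[0,1.2,-3,0,0,0,-1.5],[0,1.8,-4.5,0,0,0,-2.25],[0,2.4,-6,0,0,0,-3],[0,3,-7.5,0,0,0,-3.75]]'
python3 -m jog '[[0,0.6,-1.5,-0.6,0,0,-0.75],[0,1.2,-3,-1.2,0,0,-1.5],[0,1.8,-4.5,-1.8,0,0,-2.25],[0,2.4,-6,-2.4,0,0,-3],[0,3.1,-7.74,-3,0,0,-3.75]]'
python3 -m jog '[[0,0,0,0,0,0,0],[0,0,0,0,0,0,0]]'
```

```text
time: 1.4
ee_pos: [0.2181, 0.3421, 0.2313]
tcp_rot: [-90.0, -0.0, 56.1]
wrist_force: [0.2, 0.2, 0.6]
opening: 0.0854
time: 1.9
ee_pos: [0.2931, 0.1546, 0.2315]
tcp_rot: [-90.0, -0.1, 37.3]
wrist_force: [0.7, 0.7, -0.1]
opening: 0.0851
time: 2.4
ee_pos: [0.3682, -0.0332, 0.2316]
tcp_rot: [-90.0, -0.1, 18.5]
wrist_force: [0.9, 0.9, 0.7]
opening: 0.0853
time: 2.9
ee_pos: [0.4456, -0.2265, 0.1559]
tcp_rot: [-90.0, -0.0, -0.2]
wrist_force: [0.8, 0.8, 0.4]
opening: 0.0855
time: 3.1
ee_pos: [0.445, -0.2254, 0.1555]
tcp_rot: [-89.9, 0.1, -0.1]
wrist_force: [-0.1, 0.6, -0.2]
opening: 0.0854
```

```bash
python3 -m jog '[[0,0,0,-1.2,0,0,0],[0,0,0,-2.4,0,0,0],[0,0,0,-3.4,0,0,0],[0,0,0,-4.1,0,0,0],[0,0,0,-4.55,0,0,0]]' 45
python3 -m jog '[[1,0,0,0,0,0,0],[1,0,0,0,0,0,0],[1,0,0,0,0,0,0],[1,0,0,0,0,0,0],[1,0,0,0,0,0,0]]' 45
python3 -m jog '[[1,0,0,0,0,0,0],[1,0,0,0,0,0,0],[1,0,0,0,0,0,0],[1,0,0,0,0,0,0],[1,0,0,0,0,0,0]]' 45
```

```text
time: 3.6
ee_pos: [0.4451, -0.2237, 0.0422]
tcp_rot: [-90.0, 0.0, 0.0]
wrist_force: [-0.4, -0.1, 0.0]
opening: 0.0854
time: 4.1
ee_pos: [0.446, -0.2251, 0.0438]
tcp_rot: [-90.0, -0.1, -0.1]
wrist_force: [-1.7, 1.4, 5.6]
opening: 0.0269
time: 4.6
ee_pos: [0.4459, -0.2251, 0.0438]
tcp_rot: [-90.0, -0.1, -0.1]
wrist_force: [-0.4, 1.5, 5.5]
opening: 0.0267
```

```bash
python3 -m jog '[[1,0,0,0.3,0,0,0],[1,0,0,1,0,0,0],[1,0,0,2,0,0,0],[1,0,0,3.2,0,0,0],[1,0,0,4.4,0,0,0]]'
python3 -m jog '[[1,0.9,1.2,0,0,0,0],[1,2.05,2.7,0,0,0,0],[1,3.2,4.35,0,0,0,0],[1,4.3,5.9,0,0,0,0],[1,5.2,7.1,0,0,0,0]]'
python3 -m jog '[[1,0.4,0.5,0,0,0,0],[1,0.55,0.68,0,0,0,0],[1,0.55,0.68,0,0,0,0],[1,0.55,0.68,0,0,0,0],[1,0.55,0.68,0,0,0,0]]'
python3 - <<'E'
from h import *
o=bot.get_obs(); print(o["ee_pos"],o["wrist_force"],o["opening"])
for n in("top","scene"):
    p,d=cam(n); W=cloud(n,d)
    for l in("jar_rim","lid_knob"):
        for r in bot.regions_of(n,l)[:2]:
            q=W[r["pixels"]&(d>0)]; print(n,l,round(r["conf"],2),r["point"],len(q),np.percentile(q,2,0).round(3),np.percentile(q,98,0).round(3))
    k=near(W,d,.589,-.03,.07,.132,.160); q=W[k]; print("flange",k.sum(),np.percentile(q,[2,50,98],0).round(4).tolist())
    np.savez(n+"_held.npz",p=p,W=W,d=d)
    save(n+"1",cv2.resize(p[120:300,230:430],(800,720))[:600] if n=="scene" else p)
E
```

```text
time: 5.1
ee_pos: [0.445, -0.2248, 0.1538]
tcp_rot: [-90.0, 0.0, -0.1]
wrist_force: [0.9, 0.4, -2.9]
opening: 0.0267
time: 5.6
ee_pos: [0.5764, -0.0451, 0.1528]
tcp_rot: [-90.0, -0.0, -0.0]
wrist_force: [-0.1, -0.9, -2.2]
opening: 0.0265
time: 6.1
ee_pos: [0.5886, -0.0316, 0.1528]
tcp_rot: [-90.0, -0.0, -0.2]
wrist_force: [0.5, -0.4, -2.7]
opening: 0.0268
[ 0.58857473 -0.03160797  0.15281695] [ 0.50755083 -0.42060227 -2.67478573] 0.02678669894613653
top lid_knob 0.57 [189.8, 327.4] 62 [0.547 0.016 0.002] [0.617 0.026 0.595]
flange 53 [[0.5614, 0.016, 0.1408], [0.5837, 0.0207, 0.1451], [0.6036, 0.0237, 0.1498]]
scene jar_rim 0.95 [223.4, 308.0] 1382 [ 0.545 -0.087  0.006] [0.648 0.018 0.088]
scene lid_knob 0.96 [198.3, 305.6] 1312 [ 0.535 -0.086  0.059] [0.645 0.023 0.175]
flange 1218 [[0.539, -0.0858, 0.1383], [0.605, -0.0442, 0.1442], [0.6447, 0.0212, 0.1485]]
```

View pics/scene1.png

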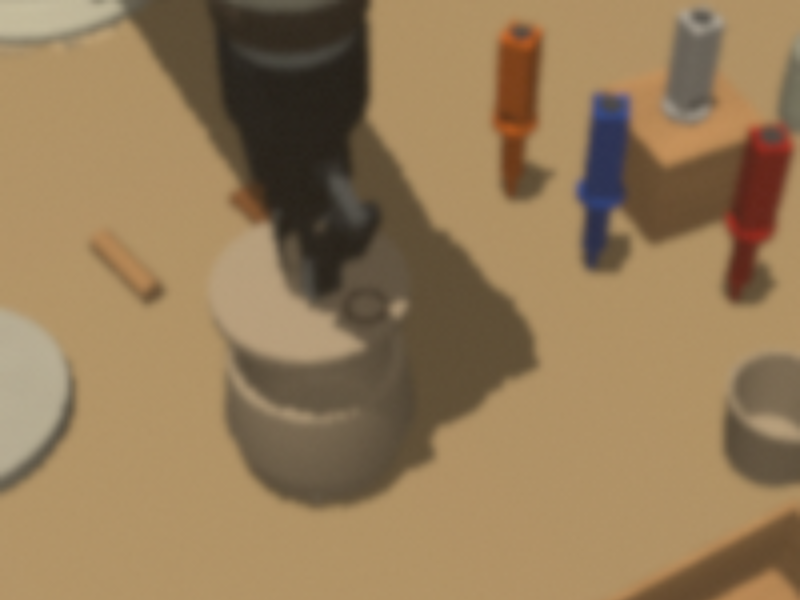

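The scene view shows the lid held over the jar, ring at about (365,305) in the crop. Next I'll check that it's level and compare its centre with the jar's, using the same camera.

Run:
```python
from h import *
for n in("scene",):
    z=np.load(n+"_held.npz"); W=z["W"];d=z["d"];p=z["p"]
    k=near(W,d,.589,-.031,.068,.139,.150); u=cv2.erode(k.astype(np.uint8),np.ones((3,3),np.uint8))>0
    q=W[u]; A=np.c_[q[:,:2]-[.589,-.031],np.ones(len(q))]; 
    for _ in range(3):
        s=np.linalg.lstsq(A,q[:,2],rcond=None)[0]; r=q[:,2]-A@s; m=abs(r)<.002; A=A[m];q=q[m]
    print("plane slope deg",np.degrees(s[:2]),"z",s[2],len(q))
    c,_=cv2.findContours(k.astype(np.uint8),cv2.RETR_EXTERNAL,cv2.CHAIN_APPROX_NONE); c=max(c,key=len)[:,0]
    b=W[c[:,1],c[:,0]]; b=b[abs(np.hypot(b[:,0]-.589,b[:,1]+.031)-.058)<.006]
    print("flange",len(b),circ(b[:,:2],.058)[:2].round(4),circ(b[:,:2]).round(4))
    j=near(W,d,.589,-.031,.07,.0835,.091); q=W[j]; print("jar rim",len(q),circ(q[:,:2],.0515)[:2].round(4),np.percentile(q,[0,50,100],0).round(4).tolist())
    j=near(W,d,.589,-.031,.07,.01,.08); q=W[j]
    # belly / wall fit at heights
    for a in(.03,.045,.06,.075):
        s=q[abs(q[:,2]-a)<.005]; print("wall z",a,len(s),circ(s[:,:2]).round(4))
    g=cv2.cvtColor(p,cv2.COLOR_RGB2GRAY); kf=near(W,d,.62,-.01,.018,.138,.150); t=np.percentile(g[kf],35); q=W[kf&(g<t)]; print("ring",circ(q[:,:2],.0115)[:2].round(4),len(q))
```

```text
plane slope deg [0.0411261  0.01239713] z 0.14431060758974149 831
flange 104 [ 0.5888 -0.031 ] [ 0.5893 -0.0313  0.0571]
jar rim 244 [ 0.5888 -0.0297] [[0.5593, -0.0836, 0.0836], [0.6252, -0.0481, 0.0868], [0.6447, 0.0219, 0.09]]
wall z 0.03 97 [ 0.5944 -0.0322  0.0536]
wall z 0.045 163 [ 0.5931 -0.0317  0.0551]
wall z 0.06 151 [ 0.5919 -0.0313  0.0545]
wall z 0.075 154 [ 0.59   -0.0303  0.0545]
ring [ 0.6209 -0.0124] 51
```

```bash
python3 -m jog '[[1,0.03,0.03,-0.4,0,0,0],[1,0.03,0.03,-0.9,0,0,0],[1,0.03,0.03,-1.3,0,0,0],[1,0.03,0.03,-1.5,0,0,0],[1,0.03,0.03,-1.5,0,0,0]]'
python3 -m jog '[[1,0,0,-0.08,0,0,0],[1,0,0,-0.16,0,0,0],[1,0,0,-0.2,0,0,0],[1,0,0,-0.2,0,0,0]]'
```

```text
time: 6.9
ee_pos: [0.5892, -0.0296, 0.1136]
tcp_rot: [-90.0, 0.1, -0.1]
wrist_force: [0.1, 0.1, -2.0]
opening: 0.0264
time: 7.3
ee_pos: [0.5899, -0.0297, 0.1101]
tcp_rot: [-90.0, -0.0, -0.1]
wrist_force: [0.3, 0.8, -3.3]
opening: 0.0264
```

```bash
python3 -m jog '[[1,0,0,-0.06,0,0,0],[1,0,0,-0.12,0,0,0],[1,0,0,-0.18,0,0,0],[1,0,0,-0.18,0,0,0]]'
python3 -m jog '[[1,0,0,-0.04,0,0,0],[1,0,0,-0.08,0,0,0],[1,0,0,-0.08,0,0,0]]'
```

```text
time: 7.7
ee_pos: [0.5898, -0.0297, 0.1052]
tcp_rot: [-90.0, 0.0, -0.1]
wrist_force: [0.1, -0.7, -3.6]
opening: 0.0267
time: 8.0
ee_pos: [0.5899, -0.0296, 0.1038]
tcp_rot: [-90.0, -0.0, -0.1]
wrist_force: [-0.8, 0.2, 0.9]
opening: 0.0264
```

```bash
python3 -m jog '[[1,0,0,-0.02,0,0,0],[0.6,0,0,-0.02,0,0,0],[0.3,0,0,0,0,0,0],[0,0,0,0,0,0,0],[0,0,0,0,0,0,0]]'
python3 -m jog '[[0,0,0,0.4,0,0,0],[0,0,0,1.4,0,0,0],[0,0,0,3,0,0,0],[0,0,0,4.6,0,0,0],[0,0,0,6,0,0,0]]'
python3 -m jog '[[0,-0.4,1.6,0,0,0,-0.2],[0,-0.8,3.2,0,0,0,-0.4],[0,-1.2,4.8,0,0,0,-0.6],[0,-1.6,6.4,0,0,0,-0.8],[0,-2,8,0,0,0,-1]]'
python3 - <<'E'
from h import *
o=bot.get_obs(); print(o["ee_pos"],o["wrist_force"],o["opening"])
for n in("top","scene"):
    p,d=cam(n); W=cloud(n,d)
    k=near(W,d,.59,-.03,.058,.088,.105); 
    q=W[k]; A=np.c_[q[:,:2]-[.59,-.03],np.ones(len(q))]; 
    for _ in range(3):
        s=np.linalg.lstsq(A,q[:,2],rcond=None)[0]; r=q[:,2]-A@s; m=abs(r)<.002; A=A[m];q=q[m]
    print(n,"plane deg",np.degrees(s[:2]).round(2),"z",s[2].round(4),len(q))
    k2=near(W,d,.59,-.03,.08,.089,.14)
    c,_=cv2.findContours(k2.astype(np.uint8),cv2.RETR_EXTERNAL,cv2.CHAIN_APPROX_NONE); c=max(c,key=len)[:,0]
    b=W[c[:,1],c[:,0]]; b=b[b[:,2]<.105]; print("flange",circ(b[:,:2],.058)[:2].round(4),circ(b[:,:2]).round(4))
    k=near(W,d,.59,-.03,.04,.120,.14); print("knob top",k.sum(),W[k].mean(0).round(4))
    g=cv2.cvtColor(p,cv2.COLOR_RGB2GRAY); kf=near(W,d,.621,-.010,.02,.089,.103)
    bh=cv2.morphologyEx(g,cv2.MORPH_BLACKHAT,np.ones((7,7),np.uint8)); q=W[kf&(bh>25)]
    print("ring",len(q),circ(q[:,:2],.0115)[:2].round(4) if len(q) else 0,circ(q[:,:2]).round(4) if len(q) else 0)
    k=near(W,d,.514,.303,.03,.15,.17); q=W[k]; print("gauge top",k.sum(),(np.percentile(q,[2,98],0).mean(0).round(4) if k.sum() else 0))
    save(n+"2",cv2.resize(p[130:260,240:440] if n=="scene" else p[120:260,200:400],None,fx=4,fy=4,interpolation=2))
E
```

```text
time: 8.5
ee_pos: [0.5899, -0.0296, 0.1035]
tcp_rot: [-90.0, -0.0, -0.1]
wrist_force: [0.1, -0.6, -0.2]
opening: 0.0764
time: 9.0
ee_pos: [0.5898, -0.0296, 0.2565]
tcp_rot: [-90.0, -0.1, -0.1]
wrist_force: [0.2, -0.1, -0.4]
opening: 0.0856
time: 9.5
ee_pos: [0.5393, 0.1718, 0.2545]
tcp_rot: [-90.0, -0.1, -5.1]
wrist_force: [0.5, -0.2, -0.1]
opening: 0.0851
[0.53926155 0.17181447 0.25451093] [ 0.52326168 -0.15306815 -0.13796535] 0.08511002399420797
top plane deg [0.24 0.09] z 0.0962 901
flange [ 0.5889 -0.0298] [ 0.5889 -0.0298  0.0566]
knob top 94 [ 0.5887 -0.0297  0.1277]
ring 56 [ 0.6215 -0.0095] [ 0.6215 -0.0095  0.0115]
gauge top 0 0
scene plane deg [-0.01  0.03] z 0.0953 1061
flange [ 0.5903 -0.0298] [ 0.5905 -0.0299  0.0572]
knob top 100 [ 0.5926 -0.0307  0.1261]
ring 46 [ 0.6219 -0.0107] [ 0.6219 -0.0107  0.011 ]
gauge top 67 [0.518  0.3022 0.1544]
```

View pics/scene2.png

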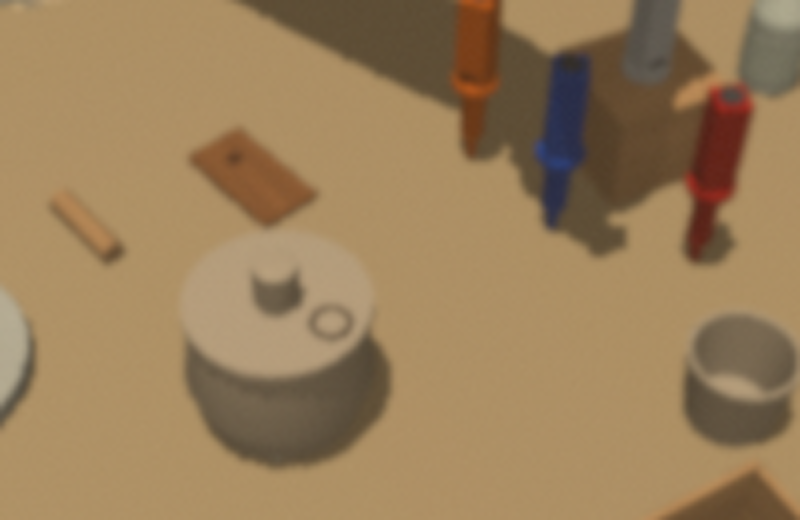

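Scene view: the lid is seated and level on the jar, with its ring visible at about (331,322) in the crop. Next I'll go to the gauge.

```bash
python3 -m jog '[[0,-0.3,1.5,0,0,0,0],[0,-0.6,3,0,0,0,0],[0,-0.9,4.5,0,0,0,0],[0,-1.01,5.27,0,0,0,0],[0,-1.01,5.27,0,0,0,0]]'
python3 -m jog '[[0,0,0,-1.2,0,0,0],[0,0,0,-2.8,0,0,0],[0,0,0,-4.4,0,0,0],[0,0,0,-5.5,0,0,0],[0,0,0,-5.86,0,0,0]]' 40
python3 -m jog '[[0.3,0,0,0,0,0,0],[0.5,0,0,0,0,0,0],[1,0,0,0,0,0,0],[1,0,0,0,0,0,0],[1,0,0,0,0,0,0]]' 40
python3 -m jog '[[1,0,0,0,0,0,0],[1,0,0,0,0,0,0],[1,0,0,0,0,0,0],[1,0,0,0,0,0,0]]' 40
```

```text
time: 10.1
ee_pos: [0.5142, 0.304, 0.2537]
tcp_rot: [-90.0, 0.0, -4.9]
wrist_force: [0.4, -0.5, -0.3]
opening: 0.0853
time: 10.6
ee_pos: [0.5138, 0.3002, 0.1042]
tcp_rot: [-90.2, 0.2, -5.1]
wrist_force: [-0.8, 0.8, -0.3]
opening: 0.0856
time: 11.1
ee_pos: [0.5152, 0.3025, 0.1085]
tcp_rot: [-89.9, -0.1, -5.0]
wrist_force: [0.3, 0.3, 6.3]
opening: 0.0235
time: 11.5
ee_pos: [0.5152, 0.3024, 0.1085]
tcp_rot: [-89.9, -0.1, -5.1]
wrist_force: [-0.7, 0.5, 5.5]
opening: 0.0233
```

```bash
python3 -m jog '[[1,0,0,0.3,0,0,0],[1,0,0,0.9,0,0,0],[1,0,0,1.7,0,0,0],[1,0,0,2.6,0,0,0],[1,0,0,3.5,0,0,0]]'
python3 -m jog '[[1,0,0,0.9,0,0,0],[1,0,0,1.8,0,0,0],[1,0,0,2.7,0,0,0],[1,0,0,3.3,0,0,0],[1,0,0,3.3,0,0,0]]'
python3 - <<'E'
from h import *
o=bot.get_obs(); print(o["ee_pos"],o["wrist_force"],o["opening"])
for n in("top","scene"):
    p,d=cam(n); W=cloud(n,d)
    np.savez(n+"_g.npz",p=p,W=W,d=d)
    if n=="scene": save("scene3",cv2.resize(p[40:190,300:480],None,fx=4,fy=4,interpolation=2))
E
```

```text
time: 12.0
ee_pos: [0.5145, 0.3021, 0.1964]
tcp_rot: [-90.0, -0.0, -5.1]
wrist_force: [0.7, -0.1, -1.1]
opening: 0.0234
time: 12.5
ee_pos: [0.5151, 0.3024, 0.2803]
tcp_rot: [-89.9, -0.2, -5.1]
wrist_force: [0.7, -0.0, -1.6]
opening: 0.0236
[0.51506933 0.30241602 0.28030383] [ 0.70094576 -0.0300259  -1.58375493] 0.023550394412284893
```

View pics/scene3.png

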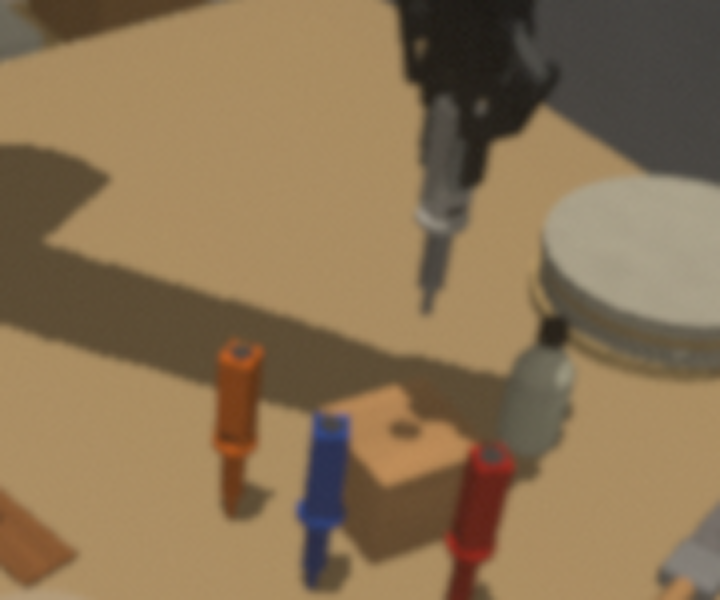

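The gauge is out of the block, collar at about (440,215) and tip at (427,312) in the crop. Next I'll check its tilt and tip position from depth.

```bash
cat >> h.py <<'E'
def gaxis(W,d,x,y,zt):
    v=[]
    R=cv2.Rodrigues(np.array(bot.camera_model("scene")["rvec"]))[0]; f=R[2,:2]/np.linalg.norm(R[2,:2])
    for a,b,r in((.003,.02,.004),(.026,.068,.009),(.079,.092,.0125)):
        k=near(W,d,x,y,.035,zt+a,zt+b); q=W[k]
        if len(q)<5: print("few",a,len(q)); continue
        s=np.array([-f[1],f[0]]); lat=q[:,:2]@s
        print("h",a,b,"n",len(q),"lateral mid",((np.percentile(lat,4)+np.percentile(lat,96))/2).round(4),"width",np.ptp(lat).round(4),"depth front+r",(np.percentile(q[:,:2]@f,15)+r).round(4), "z",q[:,2].mean().round(4))
    print("TCP lat/depth",np.dot([x,y],s).round(4),np.dot([x,y],f).round(4), "s",s,"f",f)
E
python3 - <<'E'
from h import *
z=np.load("scene_g.npz"); gaxis(z["W"],z["d"],.5151,.3024,.1795)
W=z["W"];k=near(W,z["d"],.515,.302,.035,.15,.24);print(np.percentile(W[k][:,2],[0,1,5]))
E
```

```text
h 0.003 0.02 n 14 lateral mid -0.5161 width 0.0078 depth front+r -0.3044 z 0.1904
h 0.026 0.068 n 88 lateral mid -0.5156 width 0.0291 depth front+r -0.3034 z 0.2236
h 0.079 0.092 n 60 lateral mid -0.5143 width 0.029 depth front+r -0.3041 z 0.2651
TCP lat/depth -0.5149 -0.3027 s [-0.48690407 -0.87345545] f [-0.87345545  0.48690407]
[0.17620264 0.17833475 0.18192644]
```

```bash
python3 -m jog '[[1,0.2,-0.6,0,0,0,0],[1,0.6,-1.8,0,0,0,0],[1,1.1,-3.2,0,0,0,0],[1,1.6,-4.7,0,0,0,0],[1,2.1,-6.2,0,0,0,0]]'
python3 -m jog '[[1,0.5,-1.5,0,0,0,0],[1,1,-3,0,0,0,0],[1,1.5,-4.5,0,0,0,0],[1,1.9,-5.6,0,0,0,0],[1,2.1,-6.3,0,0,0,0]]'
python3 -m jog '[[1,0,0,-0.5,0,0,0],[1,0,0,-1.2,0,0,0],[1,0,0,-1.8,0,0,0],[1,0,0,-2.3,0,0,0],[1,0,0,-2.6,0,0,0]]'
python3 -m jog '[[1,0,0,0,0,0,0],[1,0,0,0,0,0,0]]'
python3 - <<'E'
from h import *
o=bot.get_obs(); print(o["ee_pos"],o["wrist_force"],o["opening"])
for n in("top","scene"):
    p,d=cam(n); W=cloud(n,d)
    if n=="scene":
        gaxis(W,d,.620,-.010,o["ee_pos"][2]-.1005); save("scene4",cv2.resize(p[100:250,250:400],None,fx=4,fy=4,interpolation=2))
E
```

```text
time: 13.1
ee_pos: [0.5671, 0.145, 0.276]
tcp_rot: [-90.0, 0.1, -5.0]
wrist_force: [0.4, -0.0, -0.8]
opening: 0.0231
time: 13.6
ee_pos: [0.6196, -0.0132, 0.2758]
tcp_rot: [-90.0, 0.1, -5.2]
wrist_force: [0.7, 0.6, -1.2]
opening: 0.0235
time: 14.1
ee_pos: [0.6189, -0.0103, 0.2104]
tcp_rot: [-90.0, 0.1, -5.0]
wrist_force: [0.1, -0.2, -1.2]
opening: 0.0237
time: 14.3
ee_pos: [0.6195, -0.0103, 0.2124]
tcp_rot: [-90.0, -0.0, -5.0]
wrist_force: [-0.2, 0.1, -2.6]
opening: 0.0237
[ 0.6195407  -0.01030728  0.21240993] [-0.16172296  0.08792937 -2.58627864] 0.023666945954133205
h 0.003 0.02 n 69 lateral mid -0.278 width 0.0373 depth front+r -0.5424 z 0.1236
h 0.026 0.068 n 79 lateral mid -0.293 width 0.0162 depth front+r -0.5451 z 0.1558
h 0.079 0.092 n 60 lateral mid -0.2934 width 0.0281 depth front+r -0.5476 z 0.1975
TCP lat/depth -0.2931 -0.5464 s [-0.48690407 -0.87345545] f [-0.87345545  0.48690407]
```

View pics/scene4.png

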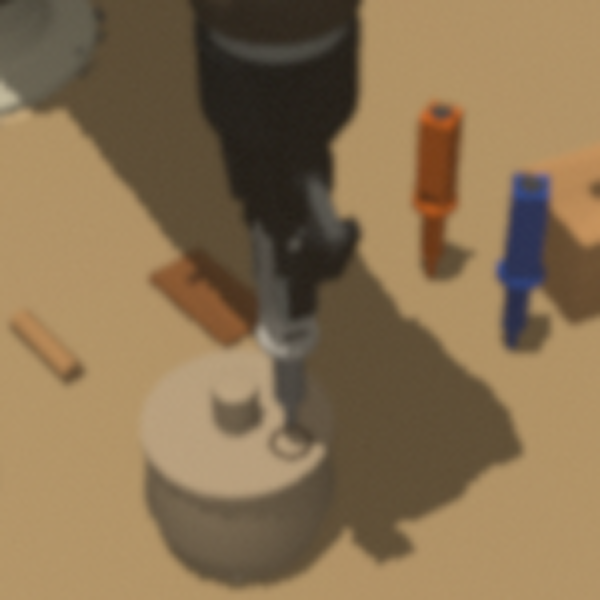

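The tip at (291,425) in the crop hangs straight over the ring at (291,442). The foreshortened drop lands it near the centre. Lowering in steps.

```bash
cat > f.py <<'E'
from h import *
F=[];Z=[]
for i in range(5):
    cam("top"); o=bot.get_obs(); F.append(o["wrist_force"]); Z.append(o["ee_pos"])
print("F",np.mean(F,0).round(2),"sd",np.std(F,0).round(2),"pos",np.mean(Z,0).round(4),o["time"],o["tcp_rot"].round(2))
E
python3 f.py
python3 -m jog '[[1,0,0,-0.2,0,0,0],[1,0,0,-0.4,0,0,0],[1,0,0,-0.52,0,0,0],[1,0,0,-0.52,0,0,0]]'
python3 f.py
python3 -m jog '[[1,0,0,-0.06,0,0,0],[1,0,0,-0.12,0,0,0],[1,0,0,-0.18,0,0,0],[1,0,0,-0.24,0,0,0],[1,0,0,-0.24,0,0,0]]'
python3 f.py
```

```text
F [ 0.23 -0.2  -2.08] sd [0.53 0.64 0.81] pos [ 0.6198 -0.0104  0.2126] 14.65 [-9.00e+01 -3.00e-02 -5.05e+00]
time: 15.05
ee_pos: [0.6193, -0.0104, 0.1981]
tcp_rot: [-90.0, 0.1, -5.1]
wrist_force: [-0.5, -0.6, -1.3]
opening: 0.0239
F [ 0.06  0.03 -1.23] sd [0.4  0.37 0.57] pos [ 0.6196 -0.0104  0.199 ] 15.3 [-9.00e+01 -2.00e-02 -5.06e+00]
time: 15.8
ee_pos: [0.6197, -0.0104, 0.193]
tcp_rot: [-90.0, -0.0, -5.1]
wrist_force: [-0.4, 0.2, -0.4]
opening: 0.0234
F [ 0.33 -0.2   0.63] sd [0.55 0.5  0.3 ] pos [ 0.6197 -0.0104  0.1932] 16.05 [-9.00e+01 -1.00e-02 -5.06e+00]
```

```bash
python3 -m jog '[[1,0,0,-0.05,0,0,0],[1,0,0,-0.1,0,0,0],[1,0,0,-0.15,0,0,0],[1,0,0,-0.15,0,0,0]]'
sed -i 's/range(5)/range(20)/' f.py; python3 f.py
python3 - <<'E'
from h import *
p,d=cam("scene"); W=cloud("scene",d); save("scene5",cv2.resize(p[140:240,270:370],None,fx=6,fy=6,interpolation=2))
k=near(W,d,.59,-.03,.056,.088,.105)&~near(W,d,.62,-.01,.022,0,.2); q=W[k]; A=np.c_[q[:,:2]-[.59,-.03],np.ones(len(q))]
for _ in range(3):
    s=np.linalg.lstsq(A,q[:,2],rcond=None)[0]; m=abs(q[:,2]-A@s)<.002; A=A[m];q=q[m]
print("lid plane deg",np.degrees(s[:2]).round(2),s[2].round(4))
k=near(W,d,.59,-.03,.04,.120,.14); print("knob",W[k].mean(0).round(4))
for a in np.arange(.100,.19,.006):
    k=near(W,d,.622,-.010,.022,a,a+.006); q=W[k]; s=np.array([-.4869,-.87346])
    l=q[:,:2]@s; print(round(a,3),len(q),np.percentile(l,[4,96]).round(4) if len(q) else "")
E
```

```text
time: 16.45
ee_pos: [0.6197, -0.0104, 0.1892]
tcp_rot: [-90.0, -0.0, -5.1]
wrist_force: [0.5, 0.1, 2.6]
opening: 0.0235
F [ 0.69 -0.16  1.51] sd [0.53 0.43 0.4 ] pos [ 0.6197 -0.0104  0.1893] 17.45 [-9.00e+01 -1.00e-02 -5.06e+00]
lid plane deg [ 0.13 -0.07] 0.0953
knob [ 0.5975 -0.0285  0.1265]
0.1 4 [-0.2951 -0.291 ]
0.106 2 [-0.302  -0.2913]
0.112 14 [-0.3013 -0.2863]
0.118 13 [-0.2992 -0.2865]
0.124 11 [-0.3004 -0.2867]
0.13 12 [-0.2994 -0.2878]
0.136 14 [-0.2993 -0.2858]
0.142 12 [-0.3005 -0.2881]
0.148 0 
0.154 6 [-0.3083 -0.2803]
0.16 54 [-0.3097 -0.2787]
0.166 23 [-0.3055 -0.2787]
0.172 27 [-0.3074 -0.2791]
0.178 19 [-0.3076 -0.2808]
0.184 11 [-0.2985 -0.2794]
```

View pics/scene5.png

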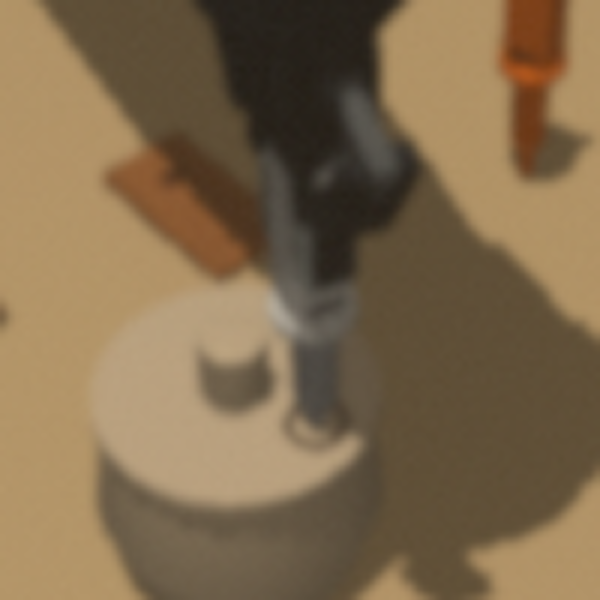

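The tip is inside the ring, at about (317,418) in the crop with the ring centre near (317,421). The lid is level, and the spring force is about 2.9 N, which is half-way in. Handing in.

```bash
python3 -c "
from workcell import bot
print(bot.job_done()); o=bot.get_obs(); print(o['time'],o['ee_pos'],o['wrist_force'])"
```

```text
the job is handed in; nothing more can be done
None
the job is handed in; nothing more can be done
```

I set the lid on the jar, then drew the bare-metal gauge from its block and pressed its tip inside the marked ring. I handed the job in at about 17.5 s of robot time, still holding the gauge there. `job_done()` gives no verdict, and my state reading after hand-in came back empty, so the checks below are from just before.

- **Lid:** in the last picture it lies level within about 0.15° in each axis, with its top at 0.095–0.096 m. That matches the 0.096 m expected when it is seated.
- **Gauge:** the contact force is about 2.9 N above the gauge's own weight, and the tool height implies about 7 mm of the 15 mm travel. Both point to roughly half-way in, and the last picture shows the tip inside the ring.
- **Disagreements:**
  - The two cameras differed by 2–3 mm in x on the jar. I split the difference, and the lid went in without resistance.
  - The last depth average for the knob was about 7 mm off in x. I put this down to gauge pixels falling in the sampled area, because the picture shows the lid where I left it.
  - Before the move to the jar, the gauge measured up to about 1.4° off vertical. That is within the measurement noise.

I did not measure the bystanders again at the end. Nothing in the pictures suggests they moved, and the arm met no unexpected forces.

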